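# Shut the sticking lid of the onion bin and lock it

### The arm

A 6-joint arm with a two-finger parallel gripper is mounted at the origin on the work surface. World frame = base frame: x ahead of the robot, y to its left, z up, the work surface at z = 0. Lengths are in m, angles in degrees, forces in N, time in s.
With the tool pointing down it reaches from about 0.3 to 0.75 m from the base axis. Payload 8.5 kg.
Tool frame: the origin (TCP) lies between the finger pads; the fingertips stand 8 mm ahead of it and the grasp point (between the pads) lies 11 mm behind it; y points along the fingers, z is the direction in which the jaws open and shut, and the axes are right-handed (so a half turn about y gives the same grasp; the last joint's range is limited). The gripper opens to 85 mm and grips with 20 to 120 N. Pads are 22 mm wide; open, the fingers measure 114 mm over their backs; the gripper's body (76 mm by 85 mm) begins 54 mm behind the grasp point. The pads swing forward as they close: fully open they stand 13 mm farther back than shut.
Start: joints at [50.976, 21.807, 74.336, -0, 83.858, -12.336], TCP at [0.247, 0.491, 0.239] pointing down, gripper open.
Joint ranges: [-178.18, 178.18], [-50.72, 133.34], [12.68, 142.11], [-81.47, 261.47], [9.98, 163.14], [-165.26, 165.26]. Speed limits (degrees/s): [136.94, 136.94, 180, 180, 180, 180].

### API

Orientations are given as a 3x3 rotation matrix whose columns are the frame's x, y, z axes.
In Python, from rig import env, get_image gives the robot as it stands.
- The arm moves only by the tool move_arm, never from a script. Its argument "targets" is one flat list of numbers, 6 for each row, row after row: the shift along the tool's x, y, z in mm, then the turn, a rotation vector about the tool's x, y, z in rad. A call has exactly 5 rows; each row shifts and turns the commanded pose from where the row before left it, along the tool's axes as they then stand; what a row does not reach is not made up. A row lasts 1/8 s, in which the tool goes at most 62.5 mm and 10.7 degrees, less where a joint would pass 70% of its speed; a pose out of reach is approached as far as the arm can. A call is refused whole if a number of a shift passes 62.5 or a number of a turn 0.188, either way. A call with a gripper value outside its range is refused whole. "hand" is the opening, from -1 (shut) to 1 (fully open), so that 0 is half open, set as the call begins (left out, the last holds). The fingers move at their own pace and stop on an object; "squeeze" is the grip in N (left out, the last holds). Time passes only in rows, so rows that do not move let the fingers close, or fill a call up. It gives the time, the measured TCP pose, the force and the opening at its end, in the units of the state.
- env.observe(): the state, without advancing time (a new reading comes with each control period).
- get_image(name): name is "scene" or "top" or "wrist"; returns a dict with "pixels" (384x512x3 uint8, red, green, blue), "z_map" (384x512 float32, m along the optical axis (not along the pixel's ray), 0 where there is no reading), "intrinsics" (3x3 intrinsics, pixels), "k1" (the pictures are not rectified: a ray, as slopes to the right and down, at radius r is drawn at 1 + k1 r^2 times it, then the intrinsics apply), "R" (3x3) and "t" (3): a world point X has camera coordinates R X + t; the wrist camera has in their place "mount" (4x4, takes a point from camera to tool coordinates, whose origin is the TCP and whose axes are the tool frame's). Camera axes: x right, y down, z forward; pixel columns grow to the right and rows downward; lengths in m; the calibration is good to about 2 mm. A picture is of the moment at which its call begins: read the wrist's pose just before it.
- env.close_job(): hands the job in, once; it reports no verdict.
The state is a dict: "time_s": time; "q": joint angles; "qvel": joint speeds; "joint_efforts": joint torques, N m; "position": TCP position; "tool_rot": TCP orientation; "ft_force": force on the tool from outside, world axes, zero at the start; "wrist_torque": the same for the moment, N m; "grip_width": finger opening in m.
Only numpy, scipy, OpenCV 4.12 (cv2) and the standard library are available. Lean on these libraries where they do the work, as an engineer would, in place of code of your own. Each camera call takes 0.05 s, during which the arm holds its last target.

### The job

Slide the white lid of the onion bin shut, away from you, until both its ends are fully home against the far wall; it sticks and wedges if one end gets ahead, so ease it along by its two knobs a little at a time and never force it or lean hard on anything. Once it is fully home, turn the small steel keeper bar on the left rail all the way across behind the left knob, let go, and leave the tape roll, the onions and the bowl where they are.

Things in the scene. Friction and masses are not known exactly. Their poses are not given: they have to be found in the camera images.
- bin: open metal onion bin fixed to the table, 320 mm (x) by 444 mm (y). Origin at table height; outside from x = -170 to +150, y = -222 to +222 mm. x points away from the robot along the tracks, the way the lid closes; y to its left; z up. The side rails are 104 mm high; the lid's ends run in grooves in them under a lip and cannot lift out; black pad housings on the rails' far part reach 122 mm
- lid: white plastic panel 150 (x) by 390 (y) by 8 mm, about 0.9 kg; origin at the centre of its underside. Sliding takes 3 to 10 N. Pushing one knob swings that end ahead, the other stays; 15 to 25 mm ahead it wedges and force climbs; pushing the lagging knob frees it. Over the last 14 mm a sprung pad pinches each end: 8 to 17 N to go on, until the stop is felt. Stay under 25 N
- knob_left (a point): foot of the lid's left knob, on its axis, at the lid's top face (98 mm over the table). Knobs are upright grey round posts, 24 mm diameter, 32 mm tall (top at 130 mm), 155 mm either side of the lid's middle, 20 mm inside its near edge. Starts 55 to 80 mm short of home, give or take 3. Axes as the lid's
- knob_right (a point): foot of the lid's right knob, the same as the left, 310 mm from it
- home_left (a point): fixed point of the bin: where knob_left lies when the lid's left end is fully home against the far wall, which is the stop (bin frame x = 10, y = 155, z = 98 mm). Axes as the bin's
- home_right (a point): the same for knob_right (bin frame x = 10, y = -155, z = 98 mm)
- cover (a point): middle of the top of the bin's fixed cover plate, 105 mm over the table; it covers x = -170 to -5 and y = -110 to +110 mm of the bin, over the lid's near part, so that the lid can be pushed only at the knobs on either side of it
- keeper (a joint): angle (rad) of a steel bar 82 x 14 x 8 mm pivoted on the left rail (its top 113 mm over the table). 0: points to the robot along the rail (open; starts at 0 to 0.25); 1.571, its stop: points right across the bin, 2 mm behind the left knob, free to get there only when the lid is home. Grows anticlockwise seen from above; stays where left; 1 N at its post moves it
- keeper_post (a point): middle of the upright steel post near the keeper bar's free end, by which it is pushed: 10 mm diameter, 65 mm from the pivot, top 145 mm over the table; this point is at z = 129 mm
- keeper_pivot (a point): fixed point of the bin on the keeper's pivot axis, as high as keeper_post (bin frame x = -11, y = 209.5 mm). Axes as the bin's
- tape: bystander: roll of brown tape, ring 72 mm across and 18 mm high, lying on the bin's cover plate between the knobs; origin at the centre of its underside
- onion1: bystander: loose onion, 68 mm across, 70 mm tall, on the table to the left; origin at its foot
- onion2: bystander: loose onion, 68 mm across, 70 mm tall, on the table on the right; origin at its foot
- tub: bystander: white plastic bowl, 110 mm across, 60 mm high, near right; origin at its foot

How it is judged (in metres and radians):
On the way, in this order (a step that is already met when the one before it is completed fails the run):
1. both ends of the lid fully home (within 2 mm) while the keeper is still open (under 0.6 rad) (x of each of knob_left, knob_right in the frame of bin above 0.008 m and value of joint keeper below 0.6 rad), for 0.2 s.
2. the keeper turned all the way across (at least 1.45 rad) (value of joint keeper above 1.45 rad), for 0.2 s.
At the end, for the whole second after the job is handed in: Both knobs within 2 mm of fully home along the track, the keeper at 1.45 rad or more (its stop is 1.571), the lid at rest (x of each of knob_left, knob_right in the frame of bin above 0.008 m and value of joint keeper above 1.45 rad and linear speed of lid below 0.01 m/s); the robot touches nothing.
It fails at once if the lid forced with more than 25 N (contact force between any of the fingers, the arm and lid above 25 N).
It fails at once if the bin or its keeper pressed with more than 35 N (contact force between any of the fingers, the arm and bin above 35 N).
It fails at once if another thing moved by more than 20 mm (distance of any of tape, onion1, onion2, tub from where it was at the start of the episode above 0.02 m).
It also fails if it takes over 67 s, if anything falls off the work surface, if the arm or the gripper's body presses on something with over 40 N, if the wrist force passes 120 N, or if a joint passes its speed limit or range.

## Working session

There is one attempt and no reset: what is moved stays moved. The work goes in short steps, Python scripts to look and compute and a tool call to move; the robot and the scene stay as the last step left them, time stands still between calls to the robot, and variables do not carry over. Pictures are saved under pics/ and viewed, and the job is handed in when it is done.

Besides the shell and the picture viewer there is one more tool, called after "Call:" as a command line: name --argument value ..., lists and objects as JSON in quotes. move_arm: Moves the arm, as the interface text tells. Its arguments: {"type":"object","properties":{"targets":{"type":"array"},"hand":{"type":"number"},"squeeze":{"type":"number"}},"required":["targets"]}

```bash
ls; mkdir -p pics; cat > h.py <<'E'
import numpy as np, cv2
from rig import env, get_image
def snap(n,f):
    im=get_image(n); cv2.imwrite('pics/'+f,im['pixels'][:,:,::-1]); return im
def rays(im,uv):
    K=np.array(im['intrinsics']); uv=np.atleast_2d(uv).astype(float)
    d=np.stack([(uv[:,0]-K[0,2])/K[0,0],(uv[:,1]-K[1,2])/K[1,1]],1)
    u=d.copy()
    for _ in range(20):
        r2=(u**2).sum(1,keepdims=True); u=d/(1+im['k1']*r2)
    return np.c_[u,np.ones(len(u))]
def onplane(im,uv,z):
    R=np.array(im['R']);t=np.array(im['t']);c=-R.T@t
    d=rays(im,uv)@R
    return c+d*((z-c[2])/d[:,2:])
def depthpt(im,uv):
    uv=np.atleast_2d(uv);R=np.array(im['R']);t=np.array(im['t'])
    z=np.array([im['z_map'][int(v),int(u)] for u,v in uv])
    return (rays(im,uv)*z[:,None]-t)@R
E
python3 - <<'E'
from h import *
s=env.observe(); print({k:np.round(v,3).tolist() for k,v in s.items()})
for n in('scene','top','wrist'):
    im=snap(n,n+'0.png'); print(n,im['k1'],np.round(im['intrinsics'],1).tolist())
    if 'R' in im: print(np.round(im['R'],3).tolist(), np.round(-np.array(im['R']).T@im['t'],3))
    else: print(np.round(im['mount'],3).tolist())
E
```

```text
pics
{'time_s': 0.0, 'q': [50.974, 21.841, 74.386, -0.001, 83.859, -12.337], 'qvel': [0.128, -0.038, -0.037, -0.038, -0.066, -0.041], 'joint_efforts': [-0.001, -44.846, -23.129, -0.0, 0.005, -0.0], 'position': [0.247, 0.491, 0.239], 'tool_rot': [[0.893, -0.001, 0.449], [-0.449, -0.001, 0.893], [-0.0, -1.0, -0.001]], 'ft_force': [0.508, 0.301, -0.244], 'wrist_torque': [-0.034, 0.036, -0.013], 'grip_width': 0.085}
scene -0.07572790585798524 [[497.2, 0.0, 256.3], [0.0, 497.2, 181.4], [0.0, 0.0, 1.0]]
[[0.258, 0.966, -0.004], [0.781, -0.211, -0.587], [-0.568, 0.149, -0.809]] [ 1.268 -0.216  1.189]
top -0.03369655618966946 [[429.5, 0.0, 251.1], [0.0, 429.5, 185.7], [0.0, 0.0, 1.0]]
[[0.002, -1.0, -0.012], [-0.998, -0.001, -0.071], [0.071, 0.012, -0.997]] [ 0.415 -0.021  1.513]
wrist -0.05899697860888888 [[271.9, 0.0, 252.2], [0.0, 271.9, 188.0], [0.0, 0.0, 1.0]]
[[0.001, 0.96, 0.279, -0.07], [0.001, -0.279, 0.96, -0.135], [1.0, -0.001, -0.001, 0.0], [0.0, 0.0, 0.0, 1.0]]
```

View pics/scene0.png

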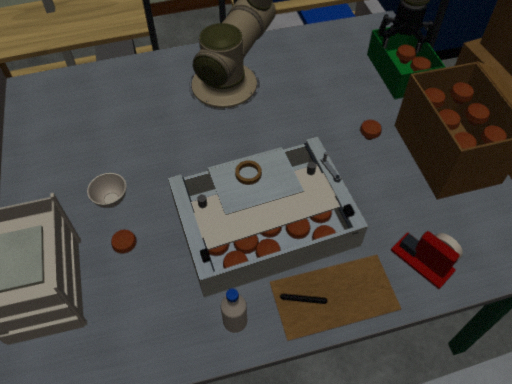

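View pics/top0.png

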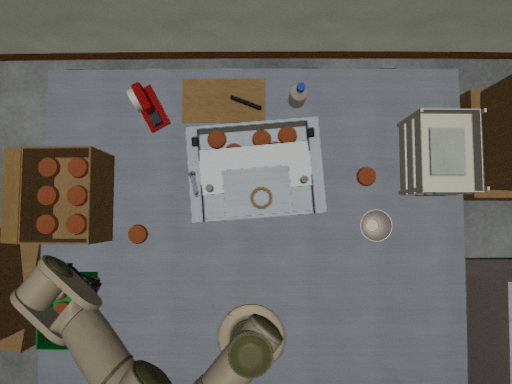

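View pics/wrist0.png

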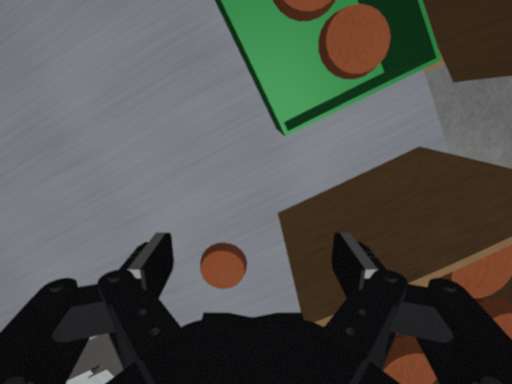

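```bash
python3 - <<'E'
from h import *
im=get_image('top'); 
p=im['pixels'][100:240,170:345][:,:,::-1]
cv2.imwrite('pics/top1.png',cv2.resize(p,None,fx=4.4,fy=4.2,interpolation=cv2.INTER_CUBIC)[:600,:800])
im2=get_image('scene');p=im2['pixels'][130:290,160:370][:,:,::-1]
cv2.imwrite('pics/scene1.png',cv2.resize(p,None,fx=3.7,fy=3.7,interpolation=cv2.INTER_CUBIC))
for nm,uv,z in [('cl',(187,127),.104),('cfr',(319,119),.104),('cnr',(326,213),.104),('cnl',(191,222),.104),('kl',(209.5,188),.13),('kr',(304,180),.13)]:
    print(nm,np.round(onplane(im,uv,z),4),np.round(depthpt(im,uv),4))
E
```

```text
cl [[0.7104 0.2104 0.104 ]] [[0.7102 0.2102 0.1051]]
cfr [[ 0.7372 -0.2289  0.104 ]] [[ 0.7601 -0.2438  0.0036]]
cnr [[ 0.4253 -0.2488  0.104 ]] [[ 0.4261 -0.2654  0.0018]]
cnl [[0.395  0.1932 0.104 ]] [[0.3936 0.2085 0.0026]]
kl [[0.5051 0.1305 0.13  ]] [[0.5052 0.1306 0.129 ]]
kr [[ 0.5314 -0.1747  0.13  ]] [[ 0.5314 -0.1747  0.1293]]
```

View pics/top1.png

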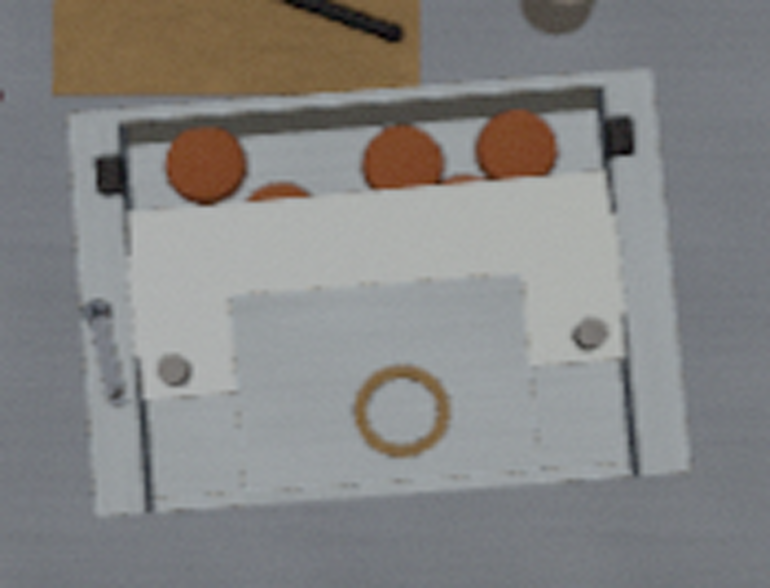

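View pics/scene1.png

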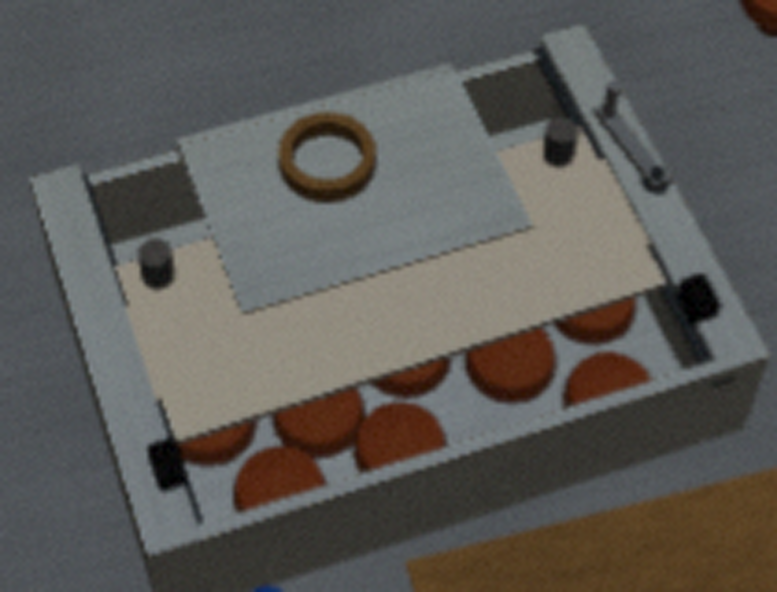

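```bash
cat >> h.py <<'E'
def plan(wps,rot=None,p0=None,n=None):
    """wps: list of (x,y,z,yaw deg of tool x). one row each"""
    s=env.observe(); R=np.array(s['tool_rot']) if rot is None else rot; p=np.array(s['position']) if p0 is None else p0
    from scipy.spatial.transform import Rotation as Ro
    out=[]
    for w in wps:
        y=np.radians(w[3]); T=np.array([[np.cos(y),0,-np.sin(y)],[np.sin(y),0,np.cos(y)],[0,-1,0]]).astype(float)
        T[:,2]=np.cross(T[:,0],T[:,1])
        d=R.T@(np.array(w[:3])-p); rv=Ro.from_matrix(R.T@T).as_rotvec()
        out.append(np.r_[np.round(d*1000,1),np.round(rv,3)]); p=np.array(w[:3]);R=T
    for o in out: print(o.tolist())
E
python3 - <<'E'
from h import *
im=get_image('top'); z=im['z_map']; v,u=np.mgrid[0:384,0:512]
R=np.array(im['R']);t=np.array(im['t'])
uv=np.c_[u.ravel(),v.ravel()]
P=((rays(im,uv)*z.ravel()[:,None])-t)@R
H=P[:,2].reshape(384,512)
m=((H>0.085)&(H<0.135)).astype(np.uint8); m[:, :170]=0;m[:,345:]=0;m[240:]=0;m[:100]=0
c=max(cv2.findContours(m,cv2.RETR_EXTERNAL,cv2.CHAIN_APPROX_NONE)[0],key=cv2.contourArea)[:,0,:]
W=onplane(im,c,0.104)[:,:2]
r=cv2.minAreaRect((W*1000).astype(np.float32)); print(r, cv2.boxPoints(r))
s=env.observe();p=s['position']
yaw=np.degrees(np.arctan2(s['tool_rot'][1][0],s['tool_rot'][0][0]));print(yaw)
g=np.array([0.40,0.0,0.33]);N=10
plan([tuple(p+(g-p)*(i+1)/N)+(yaw+(3.7-yaw)*min(1,(i+1)/5),) for i in range(N)])
E
```

```text
((571.331298828125, -17.44744873046875), (320.3450622558594, 443.7978210449219), 4.633212566375732) [[ 393.75793  190.78813]
 [ 429.60645 -251.55946]
 [ 748.90466 -225.68303]
 [ 713.05615  216.66457]]
-26.689234952896246
[35.7, -9.1, -37.0, 0.0, -0.106, -0.0]
[31.6, -9.1, -40.6, 0.0, -0.106, 0.0]
[27.1, -9.1, -43.7, 0.0, -0.106, 0.0]
[22.4, -9.1, -46.3, 0.0, -0.106, 0.0]
[17.3, -9.1, -48.5, 0.0, -0.106, 0.0]
[12.1, -9.1, -50.0, 0.0, 0.0, 0.0]
[12.1, -9.1, -50.0, 0.0, 0.0, 0.0]
[12.1, -9.1, -50.0, 0.0, 0.0, 0.0]
[12.1, -9.1, -50.0, 0.0, 0.0, 0.0]
[12.1, -9.1, -50.0, 0.0, 0.0, 0.0]
```

Call:
move_arm --targets '[36, -9, -37, 0, -0.106, 0, 32, -9, -41, 0, -0.106, 0, 27, -9, -44, 0, -0.106, 0, 22, -9, -46, 0, -0.106, 0, 17, -9, -48, 0, -0.106, 0]' --hand -1 --squeeze 20

```text
time_s: 0.92
position: [0.3233, 0.2442, 0.2847]
tool_rot: [[0.998, 0.0, -0.068], [0.068, 0.0, 0.998], [0.0, -1.0, 0.0]]
ft_force: [0.4, 0.9, -0.0]
grip_width: 0.0002
```

Call:
move_arm --targets '[12, -9, -50, 0, 0, 0, 12, -9, -50, 0, 0, 0, 12, -9, -50, 0, 0, 0, 12, -9, -50, 0, 0, 0, 12, -9, -50, 0, 0, 0]'

```text
time_s: 1.55
position: [0.3992, -0.0016, 0.3298]
tool_rot: [[0.998, 0.0, -0.064], [0.064, -0.0, 0.998], [0.0, -1.0, -0.0]]
ft_force: [0.3, -0.2, 0.5]
grip_width: 0.0002
```

```bash
cat >> h.py <<'E'
def wim(f):
    s=env.observe(); im=snap('wrist',f); M=np.array(im['mount'])
    T=np.eye(4);T[:3,:3]=s['tool_rot'];T[:3,3]=s['position']; C=np.linalg.inv(T@M)
    im['R']=C[:3,:3];im['t']=C[:3,3]; return im
E
python3 - <<'E'
from h import *
s=env.observe();print(s['time_s'],np.round(s['position'],4),np.round(s['tool_rot'],3).tolist(),s['ft_force'],s['grip_width'])
wim('w1.png')
E
```

```text
1.55 [ 0.3992 -0.0016  0.3298] [[0.998, 0.0, -0.064], [0.064, -0.0, 0.998], [0.0, -1.0, -0.0]] [ 0.30221457 -0.18179631  0.49484128] 0.00016266293065683976
```

View pics/w1.png

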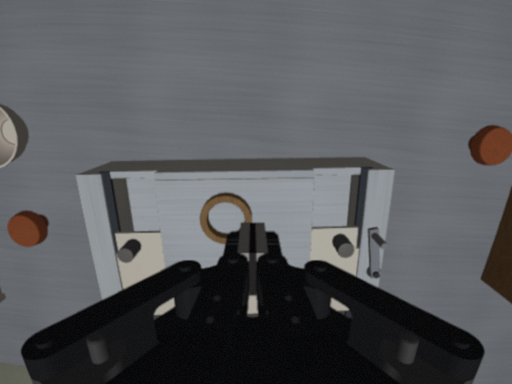

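```bash
python3 - <<'E'
from h import *
im=wim('w2.png')
a=im['pixels'][150:310,70:240][:,:,::-1];b=im['pixels'][150:310,300:400][:,:,::-1]
cv2.imwrite('pics/w2a.png',cv2.resize(a,None,fx=3.7,fy=3.7,interpolation=cv2.INTER_CUBIC))
cv2.imwrite('pics/w2b.png',cv2.resize(b,None,fx=3.7,fy=3.7,interpolation=cv2.INTER_CUBIC))
# height map
z=im['z_map'];v,u=np.mgrid[0:384,0:512];uv=np.c_[u.ravel(),v.ravel()]
P=((rays(im,uv)*z.ravel()[:,None])-im['t'])@im['R']; P=P.reshape(384,512,3); np.save('P.npy',P)
H=P[...,2]; print(np.round(H[225:255:3,340:352:2],3)); print(np.round(H[235:240,365:388],3))
E
```

```text
[[0.094 0.096 0.094 0.097 0.097 0.094]
 [0.098 0.098 0.098 0.098 0.097 0.098]
 [0.098 0.099 0.098 0.097 0.096 0.096]
 [0.103 0.106 0.107 0.111 0.108 0.097]
 [0.108 0.113 0.115 0.117 0.116 0.116]
 [0.115 0.118 0.122 0.124 0.126 0.128]
 [0.119 0.124 0.129 0.13  0.131 0.13 ]
 [0.123 0.127 0.13  0.13  0.13  0.131]
 [0.099 0.13  0.129 0.129 0.13  0.13 ]
 [0.098 0.097 0.13  0.13  0.13  0.129]]
[[0.104 0.104 0.103 0.104 0.105 0.105 0.104 0.109 0.111 0.113 0.112 0.117
  0.119 0.121 0.122 0.125 0.124 0.125 0.127 0.127 0.105 0.104 0.105]
 [0.103 0.103 0.104 0.105 0.105 0.103 0.105 0.108 0.111 0.113 0.114 0.116
  0.12  0.122 0.125 0.125 0.128 0.128 0.129 0.13  0.126 0.105 0.104]
 [0.104 0.104 0.105 0.105 0.105 0.104 0.105 0.107 0.111 0.112 0.113 0.112
  0.118 0.123 0.125 0.127 0.129 0.129 0.132 0.133 0.133 0.129 0.105]
 [0.104 0.105 0.105 0.104 0.104 0.104 0.105 0.106 0.111 0.113 0.113 0.114
  0.113 0.122 0.126 0.128 0.13  0.131 0.135 0.135 0.137 0.136 0.134]
 [0.104 0.104 0.104 0.104 0.104 0.106 0.104 0.107 0.11  0.113 0.112 0.113
  0.113 0.111 0.125 0.128 0.131 0.133 0.134 0.137 0.138 0.139 0.138]]
```

View pics/w2a.png

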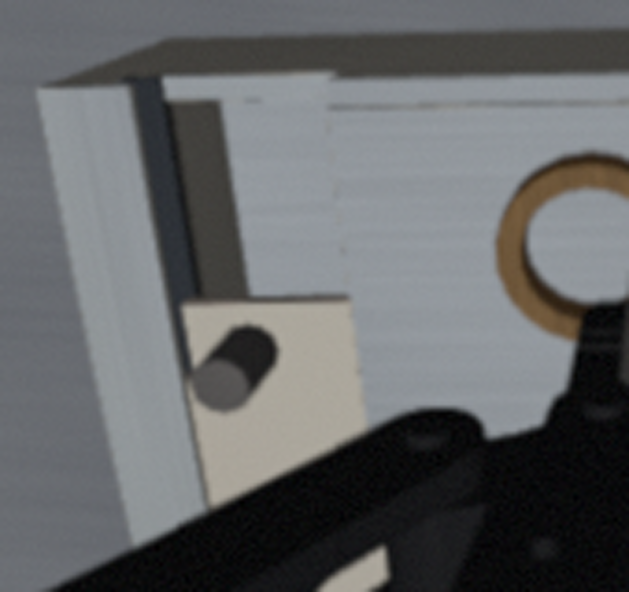

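View pics/w2b.png

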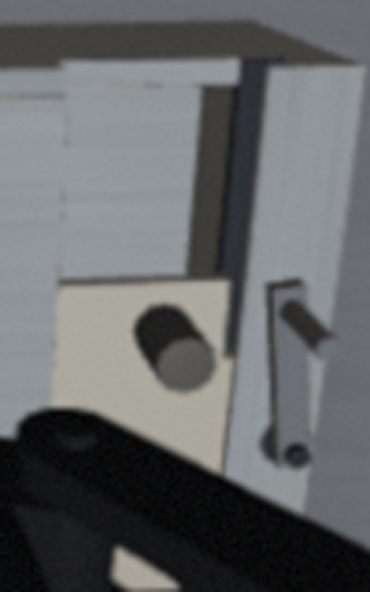

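```bash
cat > m.py <<'E'
from h import *
E
python3 - <<'E'
from h import *
im=wim('w3.png'); P=np.load('P.npy')
f=lambda uv,z:onplane(im,uv,z)[0]
kr=f((130,254.1),.13);kl=f((350,248.6),.13);post=f((387.3,243.5),.145)
cr=f((80.3,173.8),.104);cl=f((398.4,167.6),.104);er=f((105.9,295.9),.104);el=f((383.2,286.5),.104)
for n,a in dict(kr=kr,kl=kl,post=post,cr=cr,cl=cl,er=er,el=el).items(): print(n,np.round(a,4))
print('piv z',P[268:278,376:384,2].round(3).max(), f((380,273),.12),f((380,273),.129))
print('knob sep',np.hypot(*(kl-kr)[:2]),'yaw',np.degrees(np.arctan2(-(kl-kr)[0],(kl-kr)[1])))
d=cl-cr;print('near len',np.hypot(*d[:2]),np.degrees(np.arctan2(-d[0],d[1])))
for a,b in((cr,er),(cl,el)): d=b-a;print('rail yaw',np.degrees(np.arctan2(d[1],d[0])))
# 3D masks: knob tops
for nm,(u0,u1,v0,v1) in dict(kl=(335,362,235,265),kr=(115,150,235,270)).items():
    Q=P[v0:v1,u0:u1].reshape(-1,3);Q=Q[(Q[:,2]>.1275)&(Q[:,2]<.134)];print(nm,len(Q),cv2.minEnclosingCircle((Q[:,:2]*1000).astype(np.float32)),Q.mean(0))
E
```

```text
kr [ 0.5339 -0.1684  0.13  ]
kl [0.5067 0.1375 0.13  ]
post [0.489  0.1801 0.145 ]
cr [ 0.4284 -0.2431  0.104 ]
cl [0.3941 0.1965 0.104 ]
er [ 0.6297 -0.2275  0.104 ]
el [0.5848 0.2139 0.104 ]
piv z 0.118 [0.55016385 0.19406801 0.12      ] [0.54441965 0.18879393 0.129     ]
knob sep 0.30711804441286433 yaw 5.075603359804184
near len 0.440946251424717 4.463881573285673
rail yaw 4.436689781588422
rail yaw 5.193780177355803
kl 198 ((507.82464599609375, 134.6620330810547), 11.97286319732666) [0.50706292 0.13439459 0.12985146]
kr 187 ((535.9024658203125, -173.52398681640625), 11.732736587524414) [ 0.5351482  -0.17288128  0.12975015]
```

Call:
move_arm --targets '[26, 20, 43, 0, -0.014, 0, 26, 20, 43, 0, 0, 0, 27, 20, 43, 0, 0, 0, 0, 50, 0, 0, 0, 0, 0, 50, 0, 0, 0, 0]'

```text
time_s: 2.33
position: [0.4675, 0.1365, 0.1679]
tool_rot: [[0.997, 0.0, -0.081], [0.081, 0.0, 0.997], [0.0, -1.0, 0.0]]
ft_force: [0.9, -0.1, -1.5]
grip_width: 0.0001
```

```bash
cat >> h.py <<'E'
TH=np.radians(4.6);AX=np.array([np.cos(TH),np.sin(TH)]);AY=np.array([-np.sin(TH),np.cos(TH)])
def b(p): p=np.array(p); return np.round([(p[:2]@AX-.578)*1000,(p[:2]@AY+.0595)*1000,p[2]*1000],1)
def st():
    s=env.observe();f=s['ft_force'];R=np.array(s['tool_rot'])
    print('t',s['time_s'],'binTCP',b(s['position']),'F bin',np.round([f[:2]@AX,f[:2]@AY,f[2]],2),'yaw',np.degrees(np.arctan2(R[1,0],R[0,0])).round(2))
E
python3 -c "
from h import *
st()"
```

```text
t 2.325 binTCP [-101.1  158.1  167.9] F bin [ 0.89 -0.15 -1.47] yaw 4.65
```

Call:
move_arm --targets '[0, 25, -3, 0, 0, 0, 0, 23, 0, 0, 0, 0, 5, 0, 0, 0, 0, 0, 3, 0, 0, 0, 0, 0, 2, 0, 0, 0, 0, 0]'

```text
time_s: 2.95
position: [0.4791, 0.1327, 0.1223]
tool_rot: [[0.997, 0.002, -0.079], [0.079, 0.0, 0.997], [0.002, -1.0, -0.0]]
ft_force: [0.0, -0.1, 0.6]
grip_width: -0.0003
```

```bash
python3 -c "
from h import *
st(); wim('w4.png'); snap('scene','s4.png')"
```

```text
t 2.95 binTCP [-89.8 153.3 122.3] F bin [ 0.03 -0.11  0.63] yaw 4.5
```

View pics/w4.png

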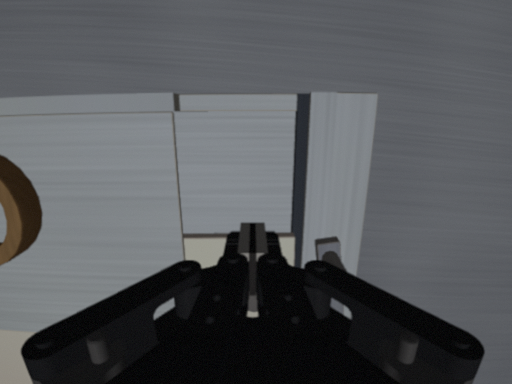

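View pics/s4.png

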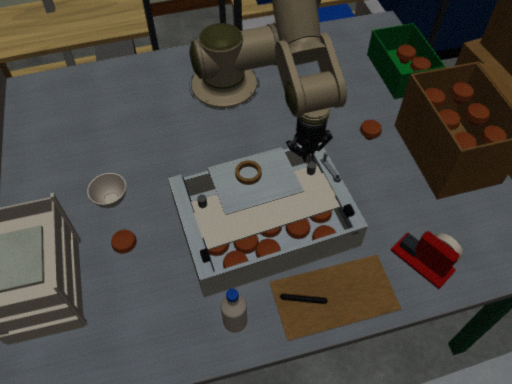

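Call:
move_arm --targets '[2, 0, 0, 0, 0, 0, 2, 0, 0, 0, 0, 0, 2, 0, 0, 0, 0, 0, 2, 0, 0, 0, 0, 0, 2, 0, 0, 0, 0, 0]'

```text
time_s: 3.68
position: [0.4883, 0.1332, 0.1212]
tool_rot: [[0.997, -0.001, -0.078], [0.078, 0.0, 0.997], [-0.001, -1.0, 0.0]]
ft_force: [-2.7, 0.7, 0.5]
grip_width: 0.0001
```

```bash
python3 -c "
from h import *
st()"
```

```text
t 3.675 binTCP [-80.6 153.1 121.2] F bin [-2.61  0.93  0.54] yaw 4.48
```

Call:
move_arm --targets '[2, 0, 0, 0, 0, 0, 2, 0, 0, 0, 0, 0, 2, 0, 0, 0, 0, 0, 1, 0, 0, 0, 0, 0, 0, 0, 0, 0, 0, 0]'

```text
time_s: 4.3
position: [0.4956, 0.1337, 0.1213]
tool_rot: [[0.997, 0.0, -0.078], [0.078, -0.0, 0.997], [0.0, -1.0, -0.0]]
ft_force: [-1.0, 0.1, -1.1]
grip_width: -0.0
```

```bash
cat > kn.py <<'E'
from h import *
# knob tops from both fixed views, by depth at knob height
import sys
def knobs(pic=None):
  for n in ('top','scene'):
    im=get_image(n); z=im['z_map']; v,u=np.mgrid[0:384,0:512]
    P=((rays(im,np.c_[u.ravel(),v.ravel()])*z.ravel()[:,None])-im['t'])@np.array(im['R'])
    H=P[:,2]; B=np.c_[(P[:,:2]@AX-.578)*1000,(P[:,:2]@AY+.0595)*1000]
    for nm,y in(('L',155),('R',-155)):
        s=(abs(B[:,1]-y)<22)&(B[:,0]>-100)&(B[:,0]<30)&(H>.126)&(H<.133)
        if s.sum(): 
            c,r=cv2.minEnclosingCircle(B[s].astype(np.float32)); print(n,nm,s.sum(),np.round(c,1),round(r,1))
    if pic: cv2.imwrite('pics/%s_%s.png'%(pic,n),cv2.resize(im['pixels'][100:290,160:370][:,:,::-1],None,fx=3,fy=3))
knobs(sys.argv[1] if len(sys.argv)>1 else None); st()
E
python3 kn.py k1
```

```text
top R 34 [ -56.8 -159.1] 11.5
scene L 63 [-59.4 150.2] 22.8
scene R 51 [ -53.5 -155.9] 12.6
t 4.4 binTCP [-73.3 153.  121.3] F bin [-0.94  1.35 -0.25] yaw 4.48
```

View pics/k1_scene.png

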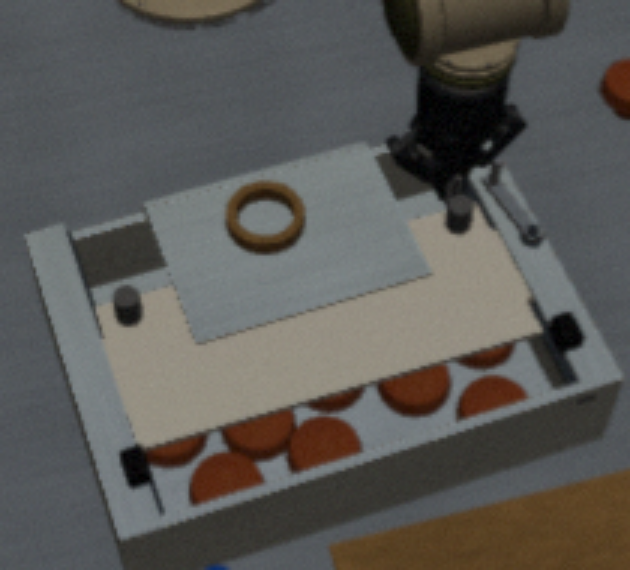

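Call:
move_arm --targets '[-15, -22, 0, 0, 0, 0, 0, 0, -60, 0, 0, 0, 0, 0, -60, 0, 0, 0, 0, 0, -60, 0, 0, 0, 0, 0, -60, 0, 0, 0]'

```text
time_s: 5.03
position: [0.4997, -0.1091, 0.1437]
tool_rot: [[0.997, 0.002, -0.078], [0.078, -0.001, 0.997], [0.002, -1.0, -0.001]]
ft_force: [0.6, 0.4, -0.1]
grip_width: 0.0001
```

Call:
move_arm --targets '[0, 0, -62, 0, 0, 0, 0, 22, -6, 0, 0, 0, 3, 0, 0, 0, 0, 0, 2, 0, 0, 0, 0, 0, 2, 0, 0, 0, 0, 0]'

```text
time_s: 5.65
position: [0.5122, -0.1734, 0.1222]
tool_rot: [[0.997, 0.001, -0.079], [0.079, -0.001, 0.997], [0.001, -1.0, -0.001]]
ft_force: [0.2, 0.3, 0.8]
grip_width: -0.0002
```

```bash
python3 kn.py k2
```

```text
top L 31 [-50. 150.] 11.2
scene L 44 [-48.2 154.9] 12.6
scene R 70 [ -62.  -158.4] 22.0
t 5.75 binTCP [ -81.5 -154.5  122. ] F bin [-0.07 -0.19  0.13] yaw 4.55
```

View pics/k2_scene.png

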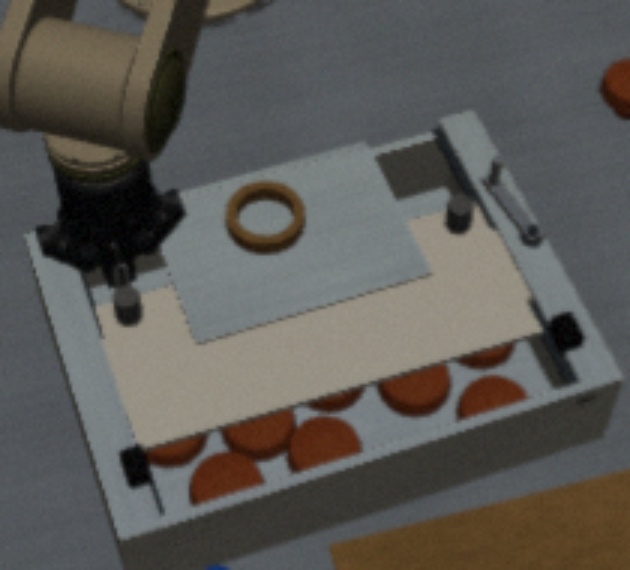

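Call:
move_arm --targets '[2, 0, 0, 0, 0, 0, 3, 0, 0, 0, 0, 0, 3, 0, 0, 0, 0, 0, 4, 0, 0, 0, 0, 0, 4, 0, 0, 0, 0, 0]'

```text
time_s: 6.38
position: [0.5278, -0.1728, 0.1213]
tool_rot: [[0.997, -0.0, -0.078], [0.078, -0.0, 0.997], [-0.0, -1.0, -0.0]]
ft_force: [-2.2, -0.6, 1.0]
grip_width: 0.0
```

```bash
python3 kn.py
```

```text
top L 35 [-48.4 150.8] 11.5
scene L 44 [-45.2 154.6] 13.7
scene R 73 [ -46.9 -155.3] 18.6
t 6.475 binTCP [ -65.5 -155.   121.2] F bin [-0.52  0.54  0.31] yaw 4.49
```

Call:
move_arm --targets '[-16, -22, 0, 0, 0, 0, 0, 0, 60, 0, 0, 0, 0, 0, 60, 0, 0, 0, 0, 0, 60, 0, 0, 0, 0, 0, 60, 0, 0, 0]'

```text
time_s: 7.1
position: [0.4928, 0.0673, 0.1435]
tool_rot: [[0.997, 0.001, -0.078], [0.078, 0.0, 0.997], [0.001, -1.0, 0.0]]
ft_force: [0.6, -0.1, 0.6]
grip_width: 0.0002
```

Call:
move_arm --targets '[0, 0, 62, 0, 0, 0, 0, 22, 6, 0, 0, 0, 4, 0, 0, 0, 0, 0, 4, 0, 0, 0, 0, 0, 3, 0, 0, 0, 0, 0]'

```text
time_s: 7.72
position: [0.4991, 0.1332, 0.1219]
tool_rot: [[0.997, 0.001, -0.077], [0.077, 0.0, 0.997], [0.001, -1.0, 0.0]]
ft_force: [-2.5, -0.1, 1.5]
grip_width: 0.0002
```

Call:
move_arm --targets '[3, 0, 0, 0, 0, 0, 4, 0, 0, 0, 0, 0, 4, 0, 0, 0, 0, 0, 4, 0, 0, 0, 0, 0, 3, 0, 0, 0, 0, 0]'

```text
time_s: 8.35
position: [0.5166, 0.1354, 0.1212]
tool_rot: [[0.997, -0.0, -0.078], [0.078, 0.0, 0.997], [-0.0, -1.0, 0.0]]
ft_force: [-2.6, 1.2, 1.2]
grip_width: 0.0002
```

```bash
python3 kn.py
```

```text
top R 28 [ -39.3 -157.1] 11.3
scene L 69 [-36.8 149.9] 23.5
scene R 56 [ -37.3 -154.4] 12.2
t 8.45 binTCP [-51.9 153.  121.2] F bin [ 0.14 -0.18 -0.47] yaw 4.48
```

Call:
move_arm --targets '[-16, -22, 0, 0, 0, 0, 0, 0, -60, 0, 0, 0, 0, 0, -60, 0, 0, 0, 0, 0, -60, 0, 0, 0, 0, 0, -60, 0, 0, 0]'

```text
time_s: 9.07
position: [0.5196, -0.1075, 0.1436]
tool_rot: [[0.997, 0.002, -0.078], [0.078, -0.001, 0.997], [0.001, -1.0, -0.001]]
ft_force: [0.3, -0.2, -0.1]
grip_width: -0.0002
```

Call:
move_arm --targets '[0, 0, -62, 0, 0, 0, 0, 22, -6, 0, 0, 0, 3, 0, 0, 0, 0, 0, 3, 0, 0, 0, 0, 0, 3, 0, 0, 0, 0, 0]'

```text
time_s: 9.7
position: [0.5336, -0.1717, 0.122]
tool_rot: [[0.997, -0.0, -0.08], [0.08, -0.001, 0.997], [-0.0, -1.0, -0.001]]
ft_force: [-4.6, -1.2, 2.1]
grip_width: -0.0002
```

Call:
move_arm --targets '[3, 0, 0, 0, 0, 0, 4, 0, 0, 0, 0, 0, 4, 0, 0, 0, 0, 0, 4, 0, 0, 0, 0, 0, 3, 0, 0, 0, 0, 0]'

```text
time_s: 10.32
position: [0.5517, -0.1709, 0.1212]
tool_rot: [[0.997, -0.0, -0.078], [0.078, -0.0, 0.997], [-0.0, -1.0, -0.0]]
ft_force: [-3.0, -1.8, 0.9]
grip_width: -0.0002
```

```bash
python3 kn.py k3
```

```text
top L 29 [-25.3 149.8] 11.5
scene L 49 [-23.2 155. ] 12.3
scene R 78 [ -22.7 -157. ] 21.5
t 10.425 binTCP [ -41.5 -155.   121.2] F bin [ 0.18  0.39 -0.11] yaw 4.48
```

View pics/k3_scene.png

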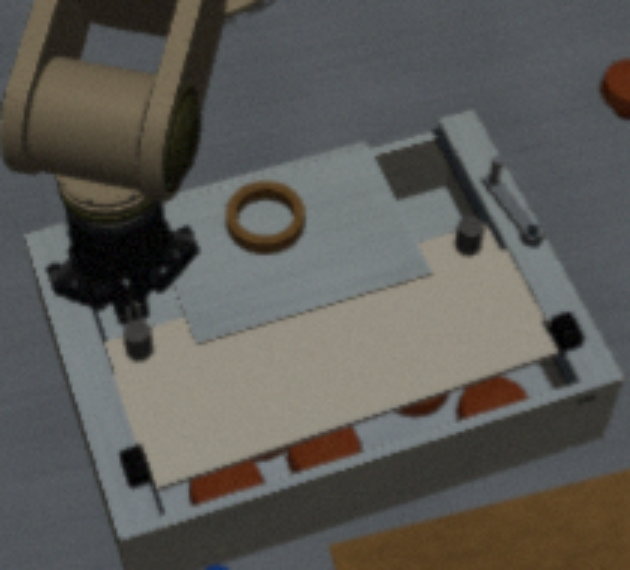

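Call:
move_arm --targets '[-15, -22, 0, 0, 0, 0, 0, 0, 60, 0, 0, 0, 0, 0, 60, 0, 0, 0, 0, 0, 60, 0, 0, 0, 0, 0, 60, 0, 0, 0]'

```text
time_s: 11.05
position: [0.5177, 0.0693, 0.1436]
tool_rot: [[0.997, 0.001, -0.078], [0.078, 0.001, 0.997], [0.001, -1.0, 0.001]]
ft_force: [1.2, 0.1, 0.6]
grip_width: 0.0002
```

Call:
move_arm --targets '[0, 0, 62, 0, 0, 0, 0, 22, 6, 0, 0, 0, 3, 0, 0, 0, 0, 0, 3, 0, 0, 0, 0, 0, 3, 0, 0, 0, 0, 0]'

```text
time_s: 11.68
position: [0.5219, 0.135, 0.1219]
tool_rot: [[0.997, 0.0, -0.077], [0.077, 0.0, 0.997], [0.0, -1.0, 0.0]]
ft_force: [-3.9, 0.7, 1.0]
grip_width: -0.0002
```

Call:
move_arm --targets '[3, 0, 0, 0, 0, 0, 4, 0, 0, 0, 0, 0, 4, 0, 0, 0, 0, 0, 3, 0, 0, 0, 0, 0, 2, 0, 0, 0, 0, 0]'

```text
time_s: 12.3
position: [0.5375, 0.1371, 0.1212]
tool_rot: [[0.997, -0.0, -0.078], [0.078, 0.0, 0.997], [-0.0, -1.0, 0.0]]
ft_force: [-1.8, 0.8, 0.9]
grip_width: 0.0002
```

```bash
python3 kn.py
```

```text
top R 34 [ -16.4 -156.6] 11.2
scene L 70 [-16.8 152.3] 23.6
scene R 55 [ -14.5 -152.9] 12.0
t 12.4 binTCP [-31.1 152.9 121.3] F bin [-0.02  1.31 -1.01] yaw 4.48
```

Call:
move_arm --targets '[-16, -22, 0, 0, 0, 0, 0, 0, -60, 0, 0, 0, 0, 0, -60, 0, 0, 0, 0, 0, -60, 0, 0, 0, 0, 0, -60, 0, 0, 0]'

```text
time_s: 13.02
position: [0.5406, -0.106, 0.1437]
tool_rot: [[0.997, 0.002, -0.078], [0.078, -0.001, 0.997], [0.002, -1.0, -0.001]]
ft_force: [-0.0, 0.4, 0.6]
grip_width: 0.0002
```

Call:
move_arm --targets '[0, 0, -62, 0, 0, 0, 0, 22, -6, 0, 0, 0, 3, 0, 0, 0, 0, 0, 3, 0, 0, 0, 0, 0, 3, 0, 0, 0, 0, 0]'

```text
time_s: 13.65
position: [0.555, -0.1699, 0.1222]
tool_rot: [[0.997, 0.001, -0.08], [0.08, -0.001, 0.997], [0.001, -1.0, -0.001]]
ft_force: [-2.3, -0.6, 1.7]
grip_width: 0.0001
```

Call:
move_arm --targets '[3, 0, 0, 0, 0, 0, 3, 0, 0, 0, 0, 0, 3, 0, 0, 0, 0, 0, 2, 0, 0, 0, 0, 0, 2, 0, 0, 0, 0, 0]'

```text
time_s: 14.28
position: [0.5667, -0.1701, 0.1213]
tool_rot: [[0.997, -0.002, -0.078], [0.078, -0.001, 0.997], [-0.002, -1.0, -0.001]]
ft_force: [-10.1, -3.6, 3.9]
grip_width: 0.0002
```

```bash
python3 kn.py
```

```text
top L 29 [ -6.5 151.9] 11.6
scene L 53 [ -4.2 156.9] 12.9
scene R 72 [  -7.2 -153.1] 18.0
t 14.375 binTCP [ -26.6 -155.5  121.2] F bin [-6.9  -3.8   3.05] yaw 4.47
```

Call:
move_arm --targets '[-15, -22, 0, 0, 0, 0, 0, 0, 60, 0, 0, 0, 0, 0, 60, 0, 0, 0, 0, 0, 60, 0, 0, 0, 0, 0, 60, 0, 0, 0]'

```text
time_s: 15.0
position: [0.5338, 0.0705, 0.1435]
tool_rot: [[0.997, 0.001, -0.078], [0.078, 0.001, 0.997], [0.001, -1.0, 0.001]]
ft_force: [0.8, 0.5, 0.2]
grip_width: 0.0
```

Call:
move_arm --targets '[0, 0, 62, 0, 0, 0, 0, 22, 6, 0, 0, 0, 4, 0, 0, 0, 0, 0, 4, 0, 0, 0, 0, 0, 3, 0, 0, 0, 0, 0]'

```text
time_s: 15.62
position: [0.54, 0.1363, 0.122]
tool_rot: [[0.997, 0.001, -0.077], [0.077, 0.0, 0.997], [0.001, -1.0, 0.0]]
ft_force: [-3.9, 0.2, 2.8]
grip_width: -0.0001
```

Call:
move_arm --targets '[2, 0, 0, 0, 0, 0, 2, 0, 0, 0, 0, 0, 2, 0, 0, 0, 0, 0, 1, 0, 0, 0, 0, 0, 1, 0, 0, 0, 0, 0]'

```text
time_s: 16.25
position: [0.5455, 0.138, 0.1213]
tool_rot: [[0.997, -0.005, -0.078], [0.078, 0.001, 0.997], [-0.005, -1.0, 0.001]]
ft_force: [-11.1, 2.4, 6.4]
grip_width: 0.0001
```

```bash
python3 kn.py
```

```text
top R 30 [  -2.5 -157.5] 11.4
scene L 60 [ -6.4 150.6] 21.6
scene R 61 [  -1.5 -153.1] 12.6
t 16.35 binTCP [-23.  153.3 121.3] F bin [-9.39  2.8   4.98] yaw 4.48
```

Call:
move_arm --targets '[1, 0, 0, 0, 0, 0, 1, 0, 0, 0, 0, 0, 1, 0, 0, 0, 0, 0, 1, 0, 0, 0, 0, 0, 0, 0, 0, 0, 0, 0]'

```text
time_s: 16.98
position: [0.5497, 0.1385, 0.1212]
tool_rot: [[0.997, -0.004, -0.078], [0.078, 0.001, 0.997], [-0.004, -1.0, 0.001]]
ft_force: [-8.9, 3.4, 3.9]
grip_width: -0.0001
```

```bash
python3 kn.py
```

```text
top R 29 [  -3.3 -156.1] 11.7
scene L 63 [ -2.4 150.2] 22.7
scene R 53 [  -0.8 -152.2] 12.1
t 17.075 binTCP [-18.9 153.5 121.2] F bin [-8.82  3.31  3.36] yaw 4.49
```

Call:
move_arm --targets '[-16, -22, 0, 0, 0, 0, 0, 0, -60, 0, 0, 0, 0, 0, -60, 0, 0, 0, 0, 0, -60, 0, 0, 0, 0, 0, -60, 0, 0, 0]'

```text
time_s: 17.7
position: [0.5545, -0.1049, 0.1437]
tool_rot: [[0.997, 0.002, -0.078], [0.078, -0.001, 0.997], [0.002, -1.0, -0.001]]
ft_force: [0.7, -0.1, -0.3]
grip_width: -0.0001
```

Call:
move_arm --targets '[0, 0, -62, 0, 0, 0, 0, 22, -6, 0, 0, 0, 3, 0, 0, 0, 0, 0, 3, 0, 0, 0, 0, 0, 2, 0, 0, 0, 0, 0]'

```text
time_s: 18.32
position: [0.5677, -0.1689, 0.1222]
tool_rot: [[0.997, 0.0, -0.08], [0.08, -0.001, 0.997], [0.0, -1.0, -0.001]]
ft_force: [-6.9, -1.5, 4.8]
grip_width: 0.0001
```

Call:
move_arm --targets '[2, 0, 0, 0, 0, 0, 2, 0, 0, 0, 0, 0, 1, 0, 0, 0, 0, 0, 1, 0, 0, 0, 0, 0, 1, 0, 0, 0, 0, 0]'

```text
time_s: 18.95
position: [0.5724, -0.1692, 0.122]
tool_rot: [[0.997, -0.005, -0.079], [0.079, -0.001, 0.997], [-0.005, -1.0, -0.001]]
ft_force: [-15.3, -4.5, 7.5]
grip_width: 0.0001
```

```bash
python3 kn.py
```

```text
top L 34 [  3.7 152.3] 11.4
scene L 53 [  5.3 155.8] 12.5
scene R 72 [  -5.5 -158.1] 21.6
t 19.05 binTCP [ -21.  -155.1  122. ] F bin [-13.57  -2.97   5.42] yaw 4.52
```

Call:
move_arm --targets '[0.5, 0, 0, 0, 0, 0, 0.5, 0, 0, 0, 0, 0, 0.5, 0, 0, 0, 0, 0, 0.5, 0, 0, 0, 0, 0, 0.5, 0, 0, 0, 0, 0]'

```text
time_s: 19.68
position: [0.5757, -0.1691, 0.122]
tool_rot: [[0.997, -0.003, -0.079], [0.079, -0.002, 0.997], [-0.003, -1.0, -0.001]]
ft_force: [-8.8, -4.6, 4.1]
grip_width: -0.0002
```

```bash
python3 -c "
from h import *
st()"
```

```text
t 19.675 binTCP [ -17.7 -155.2  122. ] F bin [-9.15 -3.91  4.09] yaw 4.52
```

Moving freely at about 10 N; a bit further.

Call:
move_arm --targets '[0.6, 0, 0, 0, 0, 0, 0.6, 0, 0, 0, 0, 0, 0.6, 0, 0, 0, 0, 0, 0.6, 0, 0, 0, 0, 0, 0.6, 0, 0, 0, 0, 0]'

```text
time_s: 20.3
position: [0.5787, -0.169, 0.122]
tool_rot: [[0.997, -0.003, -0.079], [0.079, -0.002, 0.997], [-0.003, -1.0, -0.002]]
ft_force: [-9.4, -4.7, 4.1]
grip_width: 0.0002
```

```bash
python3 kn.py
```

```text
top L 32 [  4.8 152.4] 11.8
scene L 56 [  6.9 157. ] 12.9
scene R 76 [   3.2 -156.7] 19.5
t 20.4 binTCP [ -14.6 -155.4  122. ] F bin [-8.89 -3.76  2.98] yaw 4.51
```

Call:
move_arm --targets '[0.5, 0, 0, 0, 0, 0, 0.5, 0, 0, 0, 0, 0, 0.3, 0, 0, 0, 0, 0, 0.3, 0, 0, 0, 0, 0, 0, 0, 0, 0, 0, 0]'

```text
time_s: 21.02
position: [0.5803, -0.1689, 0.122]
tool_rot: [[0.997, -0.003, -0.079], [0.079, -0.002, 0.997], [-0.003, -1.0, -0.002]]
ft_force: [-9.5, -5.2, 3.3]
grip_width: 0.0001
```

```bash
python3 -c "
from h import *
st()"
```

```text
t 21.025 binTCP [ -13.2 -155.4  122. ] F bin [-9.89 -4.42  3.33] yaw 4.51
```

Call:
move_arm --targets '[-16, -22, 0, 0, 0, 0, 0, 0, 60, 0, 0, 0, 0, 0, 60, 0, 0, 0, 0, 0, 60, 0, 0, 0, 0, 0, 60, 0, 0, 0]'

```text
time_s: 21.65
position: [0.5466, 0.0719, 0.1441]
tool_rot: [[0.997, 0.002, -0.079], [0.079, -0.0, 0.997], [0.002, -1.0, -0.0]]
ft_force: [0.2, -0.3, 0.2]
grip_width: 0.0
```

Call:
move_arm --targets '[0, 0, 62, 0, 0, 0, 0, 22, 6, 0, 0, 0, 3, 0, 0, 0, 0, 0, 3, 0, 0, 0, 0, 0, 2, 0, 0, 0, 0, 0]'

```text
time_s: 22.28
position: [0.5502, 0.1372, 0.1222]
tool_rot: [[0.997, 0.002, -0.077], [0.077, 0.0, 0.997], [0.002, -1.0, -0.0]]
ft_force: [0.6, -0.5, 0.0]
grip_width: -0.0002
```

Call:
move_arm --targets '[1, 0, 0, 0, 0, 0, 1, 0, 0, 0, 0, 0, 1, 0, 0, 0, 0, 0, 0.7, 0, 0, 0, 0, 0, 0.5, 0, 0, 0, 0, 0]'

```text
time_s: 22.9
position: [0.552, 0.1381, 0.1212]
tool_rot: [[0.997, -0.004, -0.078], [0.078, -0.0, 0.997], [-0.004, -1.0, -0.0]]
ft_force: [-8.5, -1.7, 4.8]
grip_width: -0.0004
```

```bash
python3 kn.py
```

```text
top R 34 [   9.4 -158. ] 10.9
scene L 71 [ -0.3 151.9] 21.8
scene R 59 [  11.1 -152.6] 12.7
t 23.0 binTCP [-16.7 152.9 121.2] F bin [-8.77 -2.29  5.24] yaw 4.49
```

Call:
move_arm --targets '[0.5, 0, 0, 0, 0, 0, 0.5, 0, 0, 0, 0, 0, 0.5, 0, 0, 0, 0, 0, 0.5, 0, 0, 0, 0, 0, 0.5, 0, 0, 0, 0, 0]'

```text
time_s: 23.62
position: [0.5541, 0.1388, 0.1212]
tool_rot: [[0.997, -0.005, -0.079], [0.079, 0.0, 0.997], [-0.005, -1.0, 0.001]]
ft_force: [-11.0, 1.7, 6.0]
grip_width: 0.0003
```

```bash
python3 -c "
from h import *
st()"
```

```text
t 23.625 binTCP [-14.5 153.4 121.2] F bin [-10.86   2.59   6.  ] yaw 4.5
```

Call:
move_arm --targets '[0.4, 0, 0, 0, 0, 0, 0.4, 0, 0, 0, 0, 0, 0.4, 0, 0, 0, 0, 0, 0.4, 0, 0, 0, 0, 0, 0.4, 0, 0, 0, 0, 0]'

```text
time_s: 24.25
position: [0.5559, 0.1393, 0.1211]
tool_rot: [[0.997, -0.005, -0.079], [0.079, 0.001, 0.997], [-0.005, -1.0, 0.001]]
ft_force: [-11.9, 1.8, 5.3]
grip_width: -0.0
```

```bash
python3 kn.py
```

```text
top R 31 [   9.6 -156.6] 11.7
scene L 69 [  4.4 152.1] 20.5
scene R 55 [  11.7 -151.7] 12.7
t 24.35 binTCP [-12.7 153.7 121.1] F bin [-10.31   2.85   5.44] yaw 4.52
```

Call:
move_arm --targets '[0.4, 0, 0, 0, 0, 0, 0.4, 0, 0, 0, 0, 0, 0.4, 0, 0, 0, 0, 0, 0, 0, 0, 0, 0, 0, 0, 0, 0, 0, 0, 0]'

```text
time_s: 24.98
position: [0.556, 0.1393, 0.1211]
tool_rot: [[0.997, -0.008, -0.079], [0.079, 0.0, 0.997], [-0.008, -1.0, 0.001]]
ft_force: [-15.5, 1.6, 8.7]
grip_width: 0.0
```

```bash
python3 -c "
from h import *
st()"
```

```text
t 24.975 binTCP [-12.6 153.7 121.1] F bin [-15.33   2.87   8.69] yaw 4.52
```

Call:
move_arm --targets '[0.3, 0, 0, 0, 0, 0, 0.3, 0, 0, 0, 0, 0, 0, 0, 0, 0, 0, 0, 0, 0, 0, 0, 0, 0, 0, 0, 0, 0, 0, 0]'

```text
time_s: 25.6
position: [0.556, 0.1393, 0.1211]
tool_rot: [[0.997, -0.009, -0.079], [0.079, 0.0, 0.997], [-0.009, -1.0, 0.001]]
ft_force: [-18.3, 0.6, 9.4]
grip_width: -0.0001
```

```bash
python3 -c "
from h import *
st()"
```

```text
t 25.6 binTCP [-12.6 153.7 121.1] F bin [-18.24   2.05   9.4 ] yaw 4.53
```

Call:
move_arm --targets '[-16, -22, 0, 0, 0, 0, 0, 0, -60, 0, 0, 0, 0, 0, -60, 0, 0, 0, 0, 0, -60, 0, 0, 0, 0, 0, -60, 0, 0, 0]'

```text
time_s: 26.22
position: [0.5628, -0.1038, 0.1435]
tool_rot: [[0.997, 0.001, -0.078], [0.078, -0.0, 0.997], [0.001, -1.0, -0.0]]
ft_force: [1.3, 0.7, -0.5]
grip_width: -0.0002
```

Call:
move_arm --targets '[0, 0, -62, 0, 0, 0, 0, 22, -6, 0, 0, 0, 4, 0, 0, 0, 0, 0, 4, 0, 0, 0, 0, 0, 2, 0, 0, 0, 0, 0]'

```text
time_s: 26.85
position: [0.5787, -0.168, 0.1222]
tool_rot: [[0.997, 0.001, -0.08], [0.08, -0.001, 0.997], [0.001, -1.0, -0.001]]
ft_force: [0.1, -0.8, 0.1]
grip_width: -0.0002
```

```bash
python3 kn.py
```

```text
top L 32 [ 10.  152.9] 11.8
scene L 51 [ 12.3 157.8] 12.2
scene R 74 [   3.3 -156.9] 21.9
t 26.95 binTCP [ -14.9 -154.5  121.9] F bin [-0.51  0.75 -0.78] yaw 4.55
```

Call:
move_arm --targets '[0.5, 0, 0, 0, 0, 0, 0.5, 0, 0, 0, 0, 0, 0.5, 0, 0, 0, 0, 0, 0.5, 0, 0, 0, 0, 0, 0.5, 0, 0, 0, 0, 0]'

```text
time_s: 27.58
position: [0.5804, -0.1686, 0.1213]
tool_rot: [[0.997, -0.0, -0.078], [0.078, 0.0, 0.997], [-0.0, -1.0, 0.0]]
ft_force: [-2.2, -0.5, 0.5]
grip_width: 0.0002
```

```bash
python3 -c "
from h import *
st()"
```

```text
t 27.575 binTCP [ -13.  -155.1  121.3] F bin [-2.25 -0.28  0.5 ] yaw 4.48
```

Call:
move_arm --targets '[0.5, 0, 0, 0, 0, 0, 0.5, 0, 0, 0, 0, 0, 0.5, 0, 0, 0, 0, 0, 0.4, 0, 0, 0, 0, 0, 0.4, 0, 0, 0, 0, 0]'

```text
time_s: 28.2
position: [0.5806, -0.1686, 0.1212]
tool_rot: [[0.997, -0.006, -0.078], [0.078, 0.0, 0.997], [-0.006, -1.0, 0.001]]
ft_force: [-14.0, -2.0, 6.5]
grip_width: -0.0
```

```bash
python3 -c "
from h import *
st()"
```

```text
t 28.2 binTCP [ -12.8 -155.1  121.2] F bin [-14.17  -0.9    6.55] yaw 4.48
```

Call:
move_arm --targets '[0.4, 0, 0, 0, 0, 0, 0.4, 0, 0, 0, 0, 0, 0.3, 0, 0, 0, 0, 0, 0, 0, 0, 0, 0, 0, 0, 0, 0, 0, 0, 0]'

```text
time_s: 28.82
position: [0.5807, -0.1685, 0.1212]
tool_rot: [[0.997, -0.008, -0.078], [0.078, 0.0, 0.997], [-0.008, -1.0, 0.001]]
ft_force: [-19.2, -3.2, 8.8]
grip_width: 0.0003
```

```bash
python3 kn.py
```

```text
top L 29 [  9.5 152.7] 11.8
scene L 49 [ 12.  157.9] 11.9
scene R 66 [   4.2 -157.5] 22.5
t 28.925 binTCP [ -12.7 -155.1  121.3] F bin [-19.2   -1.06   9.  ] yaw 4.47
```

Call:
move_arm --targets '[-20, -42, 0, 0, 0, 0, -7, 0, 60, 0, 0, 0, -7, 0, 60, 0, 0, 0, -7, 0, 60, 0, 0, 0, -7, 0, 60, 0, 0, 0]'

```text
time_s: 29.55
position: [0.517, 0.069, 0.1635]
tool_rot: [[0.997, 0.001, -0.078], [0.078, 0.0, 0.997], [0.001, -1.0, 0.0]]
ft_force: [2.0, 0.1, -0.3]
grip_width: -0.0004
```

Call:
move_arm --targets '[-7, 0, 60, 0, 0, 0, -6, 0, 60, 0, 0, 0, 0, 0, 27, 0, 0, 0, 0, 10, 0, 0, 0, 0, 0, 0, 0, 0, 0, 0]'

```text
time_s: 30.18
position: [0.4926, 0.212, 0.1524]
tool_rot: [[0.997, -0.002, -0.078], [0.078, -0.0, 0.997], [-0.002, -1.0, -0.0]]
ft_force: [0.4, -0.5, 0.2]
grip_width: -0.0001
```

```bash
python3 kn.py k5; python3 -c "
from h import *
wim('w5.png')"
```

```text
top L 35 [  9.6 152.1] 11.5
top R 31 [   9.7 -156.4] 11.1
scene L 51 [ 12.7 158.3] 12.3
scene R 53 [  11.1 -151.7] 12.5
t 30.275 binTCP [-69.5 231.  153.2] F bin [ 0.12 -0.47 -0.25] yaw 4.4
```

View pics/k5_scene.png

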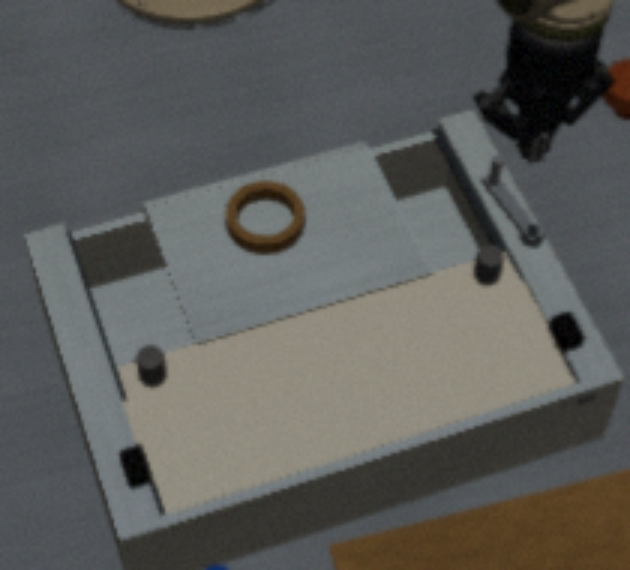

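View pics/w5.png

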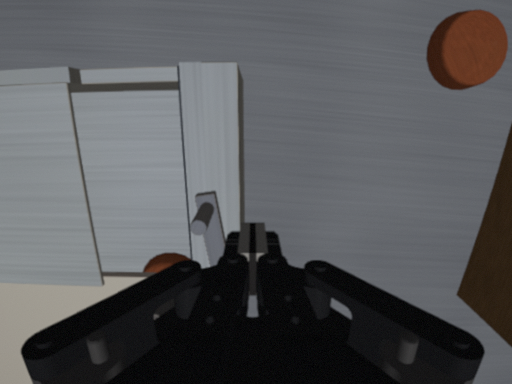

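```bash
python3 -c "
from h import *
im=wim('w6.png'); print(b(onplane(im,(199,225),.145)[0]));st()
print(depthpt(im,(245,240)),depthpt(im,(199,226)))
for a in np.radians([8,15,30,45,60,75,90]): print(np.degrees(a),np.round([-11-65*np.cos(a),209.5-65*np.sin(a)],1))
"
```

```text
[-76.  200.2 145. ]
t 30.375 binTCP [-69.4 231.1 153.5] F bin [ 0.38  0.34 -0.84] yaw 4.39
[[0.48283237 0.20714611 0.17178619]] [[0.4894702  0.1805671  0.14554009]]
8.0 [-75.4 200.5]
14.999999999999998 [-73.8 192.7]
29.999999999999996 [-67.3 177. ]
45.0 [-57.  163.5]
59.99999999999999 [-43.5 153.2]
75.0 [-27.8 146.7]
90.0 [-11.  144.5]
```

Call:
move_arm --targets '[-3, 20, 0, 0, 0, 0, 0, 0, -8, 0, 0, 0, 0, 0, -6, 0, 0, 0, 0, 0, -5, 0, 0, 0, 0, 0, -5, 0, 0, 0]'

```text
time_s: 31.0
position: [0.4922, 0.1882, 0.1339]
tool_rot: [[0.997, 0.001, -0.078], [0.078, 0.0, 0.997], [0.001, -1.0, 0.0]]
ft_force: [0.7, 1.8, 0.7]
grip_width: 0.0002
```

```bash
python3 -c "
from h import *
st();wim('w7.png')"
```

```text
t 31.0 binTCP [-72.3 207.7 133.9] F bin [0.87 1.71 0.74] yaw 4.47
```

View pics/w7.png

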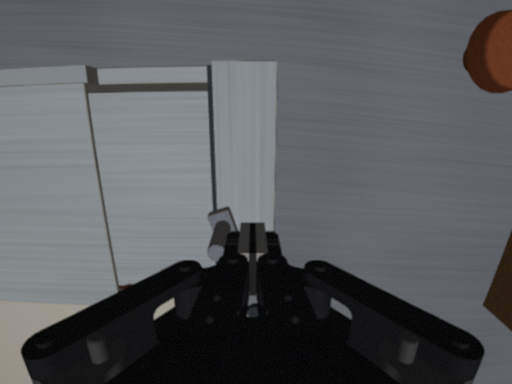

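Call:
move_arm --targets '[1, 0, -7, 0, 0, 0, 2, 0, -7, 0, 0, 0, 3, 0, -6, 0, 0, 0, 3, 0, -6, 0, 0, 0, 3, 0, -5, 0, 0, 0]'

```text
time_s: 31.68
position: [0.5068, 0.1587, 0.1334]
tool_rot: [[0.997, 0.001, -0.078], [0.078, 0.001, 0.997], [0.001, -1.0, 0.001]]
ft_force: [1.8, 4.3, -0.3]
grip_width: -0.0001
```

```bash
python3 -c "
from h import *
st();wim('w8.png');snap('scene','s8.png');a=cv2.imread('pics/s8.png')[120:250,270:400];cv2.imwrite('pics/s8.png',cv2.resize(a,None,fx=4,fy=4))"
```

```text
t 31.675 binTCP [-60.1 177.  133.4] F bin [ 2.11  4.14 -0.28] yaw 4.48
```

View pics/w8.png

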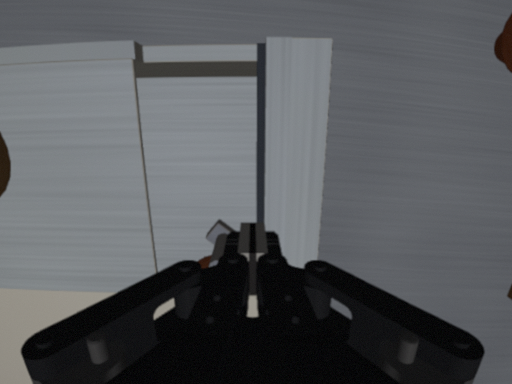

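View pics/s8.png

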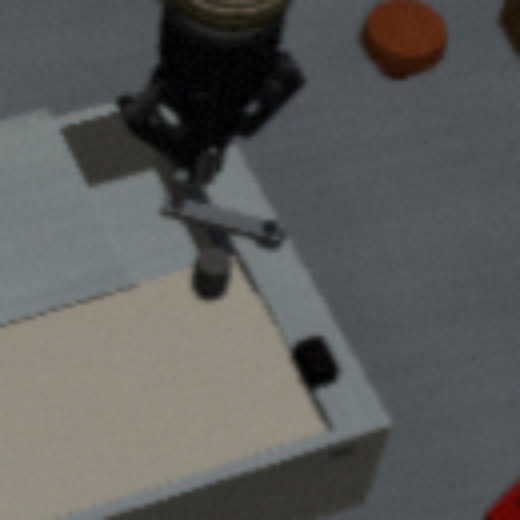

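Call:
move_arm --targets '[0, 0, 4, 0, 0, 0, -20, 0, 0, 0, 0, 0, 0, 0, -23, 0, 0, 0, 5, 0, 0, 0, 0, 0, 5, 0, 0, 0, 0, 0]'

```text
time_s: 32.4
position: [0.498, 0.1393, 0.1334]
tool_rot: [[0.997, 0.0, -0.078], [0.078, 0.0, 0.997], [0.0, -1.0, 0.0]]
ft_force: [0.2, 0.2, 0.1]
grip_width: -0.0001
```

```bash
cat > kp.py <<'E'
from h import *
import sys
st();snap('scene','t.png');a=cv2.imread('pics/t.png')[120:250,270:400];cv2.imwrite('pics/'+sys.argv[1],cv2.resize(a,None,fx=4,fy=4))
E
python3 kp.py s9.png
```

```text
t 32.4 binTCP [-70.5 158.4 133.4] F bin [0.26 0.15 0.06] yaw 4.47
```

View pics/s9.png

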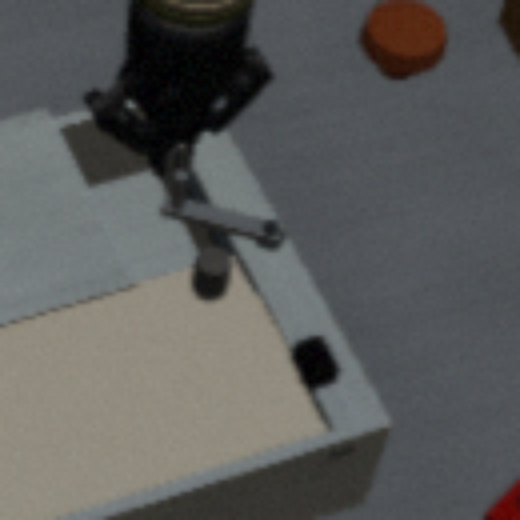

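Call:
move_arm --targets '[6, 0, -3, 0, 0, 0, 6, 0, -3, 0, 0, 0, 6, 0, -2, 0, 0, 0, 6, 0, -2, 0, 0, 0, 5, 0, -1, 0, 0, 0]'

```text
time_s: 33.08
position: [0.528, 0.1301, 0.1334]
tool_rot: [[0.997, 0.001, -0.078], [0.078, 0.0, 0.997], [0.001, -1.0, 0.0]]
ft_force: [-1.8, -1.1, -0.0]
grip_width: -0.0002
```

```bash
python3 kp.py s10.png
```

```text
t 33.075 binTCP [-41.3 146.8 133.4] F bin [-1.86 -0.9  -0.  ] yaw 4.47
```

View pics/s10.png

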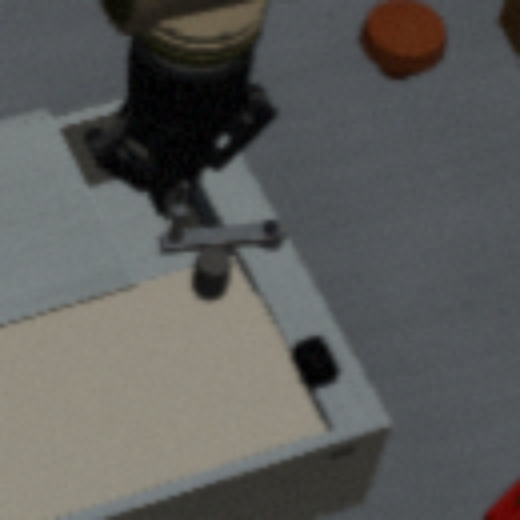

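Good. Continue to the keeper's stop, 13 mm further.

Call:
move_arm --targets '[4, 0, -1, 0, 0, 0, 3, 0, 0, 0, 0, 0, 3, 0, 0, 0, 0, 0, 1.5, 0, 0, 0, 0, 0, 1, 0, 0, 0, 0, 0]'

```text
time_s: 33.75
position: [0.54, 0.1302, 0.1333]
tool_rot: [[0.997, 0.0, -0.078], [0.078, 0.0, 0.997], [0.0, -1.0, -0.0]]
ft_force: [-1.5, -1.1, 0.2]
grip_width: -0.0
```

```bash
python3 kp.py s11.png
```

```text
t 33.75 binTCP [-29.3 145.9 133.3] F bin [-1.56 -0.94  0.23] yaw 4.48
```

View pics/s11.png

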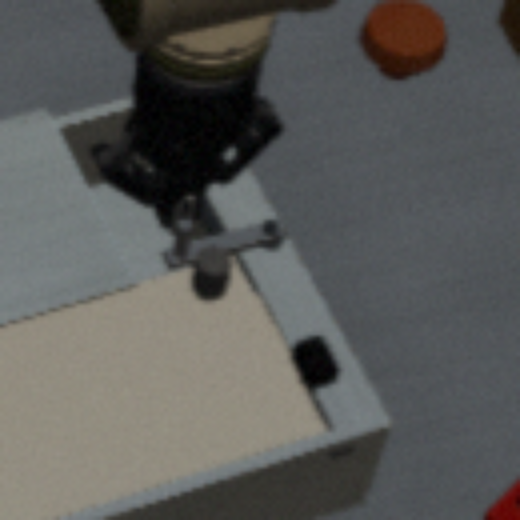

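Force is still light; ease on until the stop is felt.

Call:
move_arm --targets '[0.8, 0, 0, 0, 0, 0, 0.8, 0, 0, 0, 0, 0, 0.6, 0, 0, 0, 0, 0, 0.4, 0, 0, 0, 0, 0, 0.4, 0, 0, 0, 0, 0]'

```text
time_s: 34.42
position: [0.5425, 0.1303, 0.1333]
tool_rot: [[0.997, -0.001, -0.078], [0.078, -0.0, 0.997], [-0.001, -1.0, -0.0]]
ft_force: [-3.5, -1.4, 1.4]
grip_width: 0.0004
```

```bash
python3 -c "
from h import *
st()"
```

```text
t 34.425 binTCP [-26.7 145.9 133.3] F bin [-3.63 -1.09  1.44] yaw 4.48
```

Call:
move_arm --targets '[0.4, 0, 0, 0, 0, 0, 0.4, 0, 0, 0, 0, 0, 0.4, 0, 0, 0, 0, 0, 0, 0, 0, 0, 0, 0, 0, 0, 0, 0, 0, 0]'

```text
time_s: 35.05
position: [0.5428, 0.1304, 0.1332]
tool_rot: [[0.997, -0.003, -0.078], [0.078, -0.0, 0.997], [-0.003, -1.0, -0.0]]
ft_force: [-7.8, -2.9, 3.8]
grip_width: 0.0001
```

```bash
python3 -c "
from h import *
st()"
```

```text
t 35.05 binTCP [-26.5 145.9 133.2] F bin [-8.02 -2.29  3.84] yaw 4.49
```

Call:
move_arm --targets '[-4, 0, 0, 0, 0, 0, -20, 0, 0, 0, 0, 0, -10, -40, 0, 0, 0, 0, -20, -50, 0, 0, 0, 0, -30, -50, 0, 0, 0, 0]'

```text
time_s: 35.67
position: [0.4602, 0.1239, 0.2748]
tool_rot: [[0.997, 0.001, -0.078], [0.078, 0.0, 0.997], [0.001, -1.0, 0.0]]
ft_force: [1.0, -0.5, 0.7]
grip_width: -0.0001
```

Call:
move_arm --targets '[-40, -20, -40, 0, 0, 0, -30, 0, -40, 0, 0, 0, 0, 0, 0, 0, 0, 0, 0, 0, 0, 0, 0, 0, 0, 0, 0, 0, 0, 0]'

```text
time_s: 36.3
position: [0.3974, 0.0393, 0.2931]
tool_rot: [[0.997, -0.0, -0.079], [0.079, 0.0, 0.997], [-0.0, -1.0, 0.0]]
ft_force: [-0.1, 0.3, -0.1]
grip_width: -0.0001
```

```bash
python3 kn.py k9; python3 -c "
from h import *
im=wim('w9.png')"
```

```text
top L 32 [  2.8 147.7] 19.7
top R 28 [   9.9 -156.2] 11.0
scene L 54 [  4.7 152.9] 19.8
scene R 54 [  12.  -152.5] 12.4
t 36.4 binTCP [-178.9   66.8  293.1] F bin [-0.1   0.36  0.09] yaw 4.56
```

View pics/k9_scene.png

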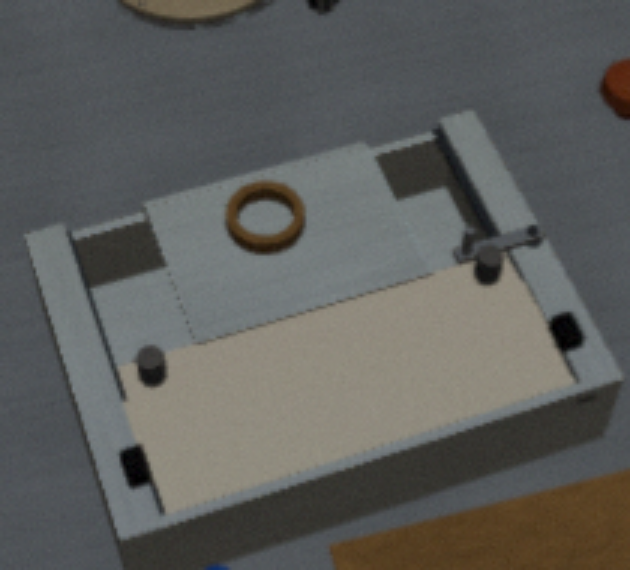

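View pics/w9.png

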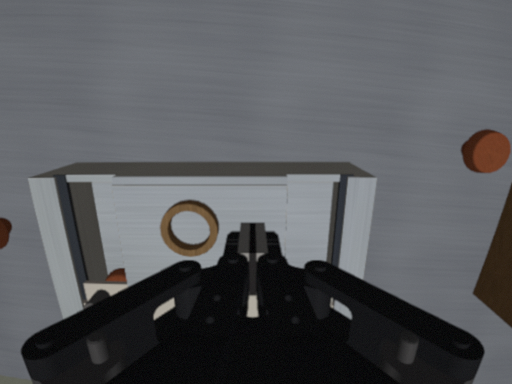

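View pics/k9_top.png

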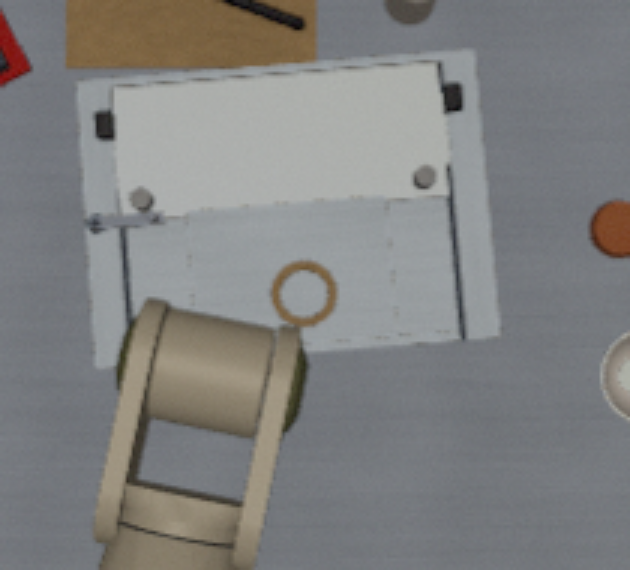

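```bash
python3 - <<'E'
from h import *
for n in('top','scene'):
    im=get_image(n); v,u=np.mgrid[0:384,0:512]
    P=((rays(im,np.c_[u.ravel(),v.ravel()])*im['z_map'].ravel()[:,None])-im['t'])@np.array(im['R'])
    B=np.c_[(P[:,:2]@AX-.578)*1000,(P[:,:2]@AY+.0595)*1000];H=P[:,2]
    near=(abs(B[:,0]+11)<25)&(B[:,1]>135)&(B[:,1]<222)
    s=near&(H>.138)&(H<.15); print(n,'post',s.sum(),B[s].mean(0).round(1))
    s=near&(H>.109)&(H<.1165)&(B[:,0]<-3); x=B[s]; d=cv2.fitLine(x.astype(np.float32),cv2.DIST_HUBER,0,.01,.01).ravel(); print('bar',len(x),np.degrees(np.arctan2(abs(d[1]),-d[0]*np.sign(-d[1]))) ,d)
    s=(abs(B[:,0]-10)<16)&(abs(B[:,1]-155)<18)&(H>.126)&(H<.133)&(B[:,0]>-2);c,r=cv2.minEnclosingCircle(B[s].astype(np.float32));print('L',c,r)
E
```

```text
top post 8 [-10.7 140.7]
bar 70 87.64985 [ 4.1006226e-02  9.9915892e-01 -1.1812735e+01  1.7612367e+02]
L (9.421390533447266, 152.46034240722656) 11.302339553833008
scene post 14 [ -8.1 144.8]
bar 97 90.625496 [ 1.0916688e-02 -9.9994040e-01 -1.0251202e+01  1.7816510e+02]
L (12.435532569885254, 156.836181640625) 11.454048156738281
```

```bash
python3 -c "
from h import *
env.close_job(); print('done')"
```

```text
the job is handed in; nothing more can be done
done
```

The lid is shut with both ends against the far wall, the keeper bar is across behind the left knob, and I handed the job in at about 36.5 s of the 67 s allowed. No verdict was reported back.

- **Lid:** I pushed the two knobs in turn with the closed fingers, keeping the lead to about 10 mm. Each end stopped moving at the far wall as the push rose to 18–19 N. The highest total force read at the end of a move was about 21 N, against the 25 N limit.
- **Lid position:** The top camera puts the left knob at 9.4 mm and the right at 9.9 mm, against 10 mm for home. The scene camera reads 12.4 and 12.0 mm, so the two views differ by 2–3 mm. Both stops were felt at the same tool position to within 0.2 mm.
- **Keeper:** It turned easily at 2–4 N, and I felt its stop at about 8 N. Afterwards the bar measured 88° in the top view and 91° in the scene view, and at least 83° was needed.
- **Everything else:** The arm is well clear of the bin, with about zero force on the tool. The tape roll, onions and bowl looked unmoved in the pictures; I did not measure them again.

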